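# Clip the batch tag onto the bench eye

### The job

Take the batch tag with its snap hook out of the wooden rack and clip it onto the steel eye on the bench: press the hook's sprung gate against the front bar of the eye until the bar is inside the hook and the gate has snapped shut. Then, still holding the tag, check the catch: with the hook raised a little so that the bar lies against the middle or upper part of the shut gate and not under the top bend, pull it back to the front, away from the post, at roughly 10 N for half a second; then lower it and let go so that it hangs still from the bar. Be gentle with the eye (never more than 15 N) and leave the two pots and the wooden dibber where they are.

Things in the scene. Friction and masses are not known exactly. Their poses are not given: they have to be found in the camera images.
- tag (a point): Centre of the white plastic tag plate on top of the loose snap hook (0.14 to 0.28 kg in all). Axes: z up along the hook, x from the spine to the gate, y across. The plate is 8 mm thick (x), 44 mm wide (y), 44 mm tall: grip it here from above, fingers closing along x. At the start it stands upright, tag up, in the rack's slot.
- hook: The snap hook with tag and gate; origin at its lowest point, 124 mm below the tag's centre, axes as the tag's. An oval of 10 mm round metal bar, 64 mm wide (x -32 to 32 mm), 102 mm high, 10 mm thick (y). The spine is at -x, inner face at x -22 mm; at +x are the nose (top) and the gate below it.
- bend (a point): Middle of the underside of the hook's top bend, 32 mm below the tag's centre: when clipped, the eye's bar lies under here and carries the hook. If lowering is resisted while the gate is still open, the bar is standing on the gate's free end: move the hook further in and lower again; do not raise it, or the bar wedges between gate and nose.
- nose (a point): Lower end of the hook's rigid nose, at x +27 mm, 41 mm below the tag's centre. The nose is a 10 mm round bar coming down from the top bend; the eye's bar must pass in under it, pushing the gate. With the bar's axis some 15 mm below this point it passes clear and bears on the gate's side; nearer the gate's round end it can jam.
- gate (a joint): Gate angle in rad: 0 shut, growing as its upper end swings inward (-x), at most 0.85, never outward. An 8 mm bar at x 27 mm, hinge 55 mm below the nose's end, free end 2 mm below it. A spring shuts it: 3.5 N at the free end starts it, 7 N holds 0.6 rad. With the bar 27 to 40 mm in from first touch, lowering the hook brings it to the top bend and the gate snaps shut.
- eye_mid (a point): Where the axis of the eye's front bar lies at mid setting, 170 mm above the bench. The actual bar is up to 7 mm nearer to the post or farther out along x, and up to 4 mm higher or lower, rigid and fixed for the run: find it by touch or sight. Axes: x back to the post, y along the bar, z up. The hook goes on from the front, moving along +x, its own x the same way.
- eye: Fixed steel post (54 mm wide, 182 mm high) on a foot plate; from a dark clamp plate on its front the eye stands out to -x: a level loop of 8 mm round bar, 52 mm wide. Its opening is 36 mm wide and 60 mm deep or so, to the clamp plate's face 62 mm behind eye_mid; its front bar is straight for 28 mm. Free space below. Origin on the bench under eye_mid, same axes.
- rack: Fixed light wooden rack, 96 x 44 mm and 38 mm high, with a slot along its x, 72 mm long, 16 mm wide, 30 mm deep, in which the hook stands. Origin in the middle of its underside.
- pot_a: Bystander: black plant pot with a seedling, 68 mm across, 66 mm high, leaves up to about 120 mm; origin at its underside. Leave alone.
- pot_b: Bystander: a second pot of the same kind. Leave alone.
- dibber: Bystander: wooden dibber standing on its end, 28 mm across, 105 mm tall; origin at its underside. Leave alone.

How it is judged:
By the outcome, as a careful person would: the job done as asked, in the order asked, and still so for the second after the job is handed in, with the robot touching nothing.
It also fails if it takes over 67 s, if anything falls off the work surface, if the arm or the gripper's body presses on something with over 40 N, if the wrist force passes 120 N, or if a joint passes its speed limit or range.

### The arm

A 6-joint arm with a two-finger parallel gripper is mounted at the origin on the work surface. World frame = base frame: x ahead of the robot, y to its left, z up, the work surface at z = 0. Lengths are in m, angles in rad, forces in N, time in s.
With the tool pointing down it reaches from about 0.35 to 0.85 m from the base axis. Payload 8.1 kg.
Tool frame: the origin (TCP) lies between the finger pads; the fingertips stand env.tip_extent ahead of it and the grasp point (between the pads) lies 6 mm ahead of it (env.tip_extent is the distance from the TCP to the fingertips, in m); z points along the fingers, y is the line along which they close (so a half turn about z gives the same grasp; the last joint's range is limited). The gripper opens to 85 mm and grips with 20 to 120 N. Pads are 22 mm wide; open, the fingers measure 114 mm over their backs; the gripper's body (76 mm by 85 mm) begins 54 mm behind the grasp point. The pads swing forward as they close: fully open they stand 13 mm farther back than shut.
Start: joints at [1.036, 0.13, 1.488, -0, 1.523, -0.085], TCP at [0.261, 0.54, 0.256] pointing down, gripper open.
Joint ranges: [-2.96, 2.96], [-0.89, 2.26], [0.02, 2.5], [-1.34, 4.48], [0, 2.73], [-2.66, 2.66]. Speed limits (rad/s): [2.39, 2.39, 2.79, 3.14, 3.14, 3.14].

### API

Orientations are given as [roll, pitch, yaw] about the fixed x, y, z axes, in that order (R = Rz(yaw) Ry(pitch) Rx(roll)).
In Python, from station import env, viewer, order gives the robot as it stands.
- The arm moves only by the tool carry_out, never from a script. Its argument "moves" is text: rows parted by semicolons, each of 7 numbers parted by spaces: the opening, from -1 (shut) to 1 (fully open), then the shift along the tool's x, y, z in cm, then the turn, a rotation vector about the tool's x, y, z in rad. A call has 1 to 8 rows; each row shifts and turns the commanded pose from where the row before left it, along the tool's axes as they then stand; what a row does not reach is not made up. A row lasts 1/12 s, in which the tool goes at most 41.7 mm and 7.16 degrees, less where a joint would pass 70% of its speed; a pose out of reach is approached as far as the arm can. A call with a gripper value outside its range is refused whole. The fingers move at their own pace and stop on an object; "force" is the grip in N (left out, the last holds). Time passes only in rows, so rows that do not move let the fingers close. It gives the time, the measured TCP pose, the force, the opening and the grip force at its end, in the units of the state.
- env.read_state(): the state, without advancing time (a new reading comes with each control period).
- viewer.read_camera(name): name is "scene" or "side" or "wrist"; returns a dict with "img" (420x560x3 uint8, red, green, blue), "fx", "fy", "cx", "cy" (pixels), "origin" and "orientation" of the camera in the world. Camera axes: x right, y down, z forward; pixel columns grow to the right and rows downward; lengths in m; the calibration is good to about 2 mm. A picture is of the moment at which its call begins. There is no depth.
- order.hand_in(): hands the job in; it is judged then, once.
The state is a dict: "t": time; "joint_positions": joint angles; "dq": joint speeds; "joint_torque": joint torques, N m; "eef_pos": TCP position; "ee_rot": TCP orientation; "ft_force": force on the tool from outside, world axes, zero at the start; "moment": the same for the moment, N m; "gripper_width": finger opening in m; "grip_force": force on a finger pad.
Only numpy, scipy, OpenCV 4.12 (cv2) and the standard library are available. Lean on these libraries where they do the work, as an engineer would, in place of code of your own. Each camera call takes 0.05 s, during which the arm holds its last target. There are 200 camera calls.

## Working session

There is one attempt and no reset: what is moved stays moved. The work goes in short steps, Python scripts to look and compute and a tool call to move; the robot and the scene stay as the last step left them, time stands still between calls to the robot, and variables do not carry over. Pictures are saved under pics/ and viewed, at most 10 in all, crops included, and the job is handed in when it is done.

Besides the shell and the picture viewer there is one more tool, called after ">>>" in YAML: its name, and indented under it one key for each argument. carry_out: Moves the arm, as the interface text tells. Its arguments: {"type":"object","properties":{"moves":{"type":"string"},"force":{"type":"number"}},"required":["moves"]}

```bash
mkdir -p pics; ls; cat > h.py <<'E'
import numpy as np, cv2
from scipy.spatial.transform import Rotation as Ro
from station import env, viewer, order
def snap(cam,name,crop=None,scale=1):
    c=viewer.read_camera(cam); np.savez(f'pics/{name}.npz',**{k:np.array(v) for k,v in c.items()})
    im=c['img'][:,:,::-1]
    if crop: x0,y0,x1,y1=crop; im=im[y0:y1,x0:x1]
    if scale!=1: im=cv2.resize(im,None,fx=scale,fy=scale,interpolation=cv2.INTER_CUBIC)
    cv2.imwrite(f'pics/{name}.png',im); return c
def Rm(o):
    o=np.array(o,float)
    return o if o.shape==(3,3) else (Ro.from_quat(o).as_matrix() if o.shape==(4,) else Ro.from_euler('xyz',o).as_matrix())
def ray(c,u,v):
    d=Rm(c['orientation'])@np.array([(u-c['cx'])/c['fx'],(v-c['cy'])/c['fy'],1.]); return np.array(c['origin'],float),d
def atz(c,u,v,z): o,d=ray(c,u,v); return o+d*(z-o[2])/d[2]
def tri(c1,p1,c2,p2):
    o1,d1=ray(c1,*p1);o2,d2=ray(c2,*p2)
    s=np.linalg.lstsq(np.c_[d1,-d2],o2-o1,rcond=None)[0]
    a=o1+d1*s[0];b=o2+d2*s[1]; return (a+b)/2,np.linalg.norm(a-b)
def proj(c,P):
    q=Rm(c['orientation']).T@(np.array(P)-c['origin']); return [c['fx']*q[0]/q[2]+c['cx'],c['fy']*q[1]/q[2]+c['cy']]
E
python3 - <<'E'
from h import *
a=snap('scene','s0');b=snap('side','d0')
for c in(a,b): print(c['fx'],c['cx'],c['cy'],c['origin'],c['orientation'])
im=np.vstack([a['img'],b['img']])
print(env.read_state(),env.tip_extent)
E
```

```text
pics
400.7323403062141 279.2018866654804 207.86730203810657 [ 0.97552899 -0.36963087  0.77186235] [-2.41313378  0.01954382  0.82706431]
429.14563748186026 279.1770243540311 203.7492742185242 [ 0.20608502 -0.42996028  0.61268053] [-2.31189941 -0.00379438 -0.69551503]
{'t': 0.1, 'joint_positions': array([ 1.03557813e+00,  1.31090774e-01,  1.48919464e+00, -1.60105295e-05,
        1.52303532e+00, -8.53734016e-02]), 'dq': array([-0.0007258 , -0.00173988, -0.00111289, -0.00197818,  0.00136643,
       -0.00152348]), 'joint_torque': array([ 9.93005597e-04, -5.70949244e+01, -5.01942909e+01, -2.63296861e-04,
        8.10649391e-03,  6.51683422e-05]), 'eef_pos': array([0.26062269, 0.53991289, 0.25533293]), 'ee_rot': array([-3.13986950e+00, -1.31420343e-04,  2.69174853e+00]), 'ft_force': array([-0.50276669,  0.06026697,  0.18360359]), 'moment': array([-0.03906531, -0.03143433,  0.06060365]), 'grip_force': 0.0, 'gripper_width': 0.08553245236517212} 0.025
```

View pics/s0.png

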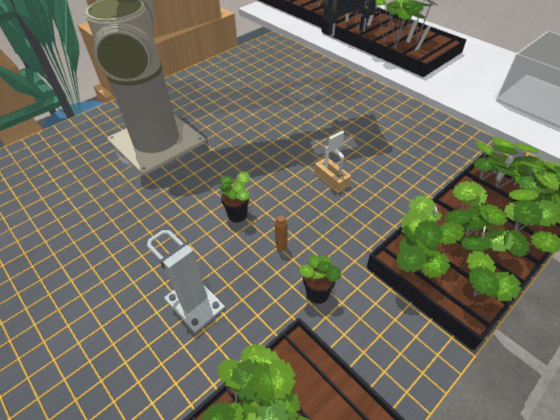

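View pics/d0.png

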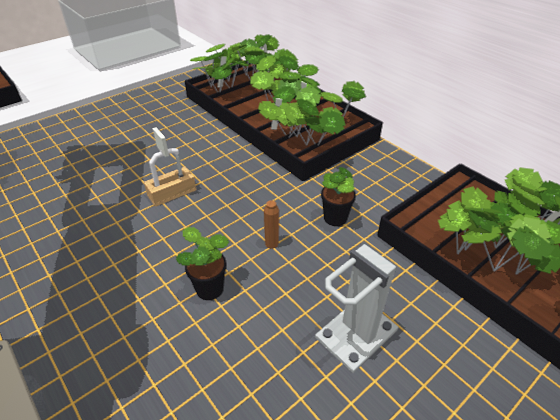

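```bash
cat > crop.py <<'E'
import cv2,numpy as np
def tile(specs,out,s=5,w=80,h=60):
    T=[]
    for f,x0,y0 in specs:
        im=cv2.imread(f'pics/{f}.png')[y0:y0+h,x0:x0+w]
        im=cv2.resize(im,None,fx=s,fy=s,interpolation=cv2.INTER_CUBIC)
        for k in range(0,w,10):
            cv2.line(im,(k*s,0),(k*s,6),(0,0,255),1); cv2.putText(im,str(x0+k),(k*s+1,16),0,.35,(0,0,255),1)
        for k in range(10,h,10):
            cv2.line(im,(0,k*s),(6,k*s),(0,0,255),1); cv2.putText(im,str(y0+k),(8,k*s+4),0,.35,(0,0,255),1)
        T.append(im)
    n=len(T)//2
    cv2.imwrite(f'pics/{out}.png',np.vstack([np.hstack(T[:n]),np.hstack(T[n:])]))
E
python3 -c "
from crop import *
tile([('s0',300,130),('s0',140,225),('d0',130,130),('d0',315,240)],'z0')"
```

```text
(no output)
```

View pics/z0.png

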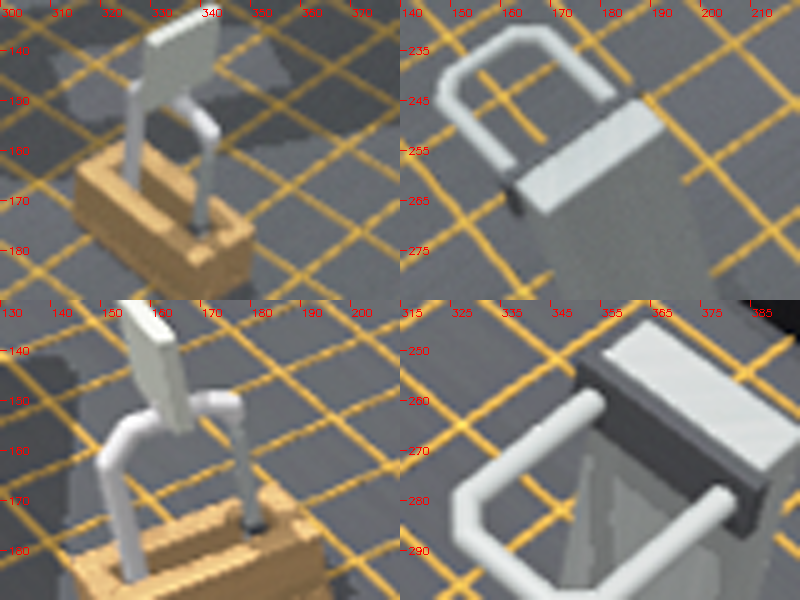

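```bash
python3 -c "
from crop import *
tile([('s0',300,145),('d0',315,265),('d0',140,120),('d0',140,160)],'z1')
from h import *
np.set_printoptions(precision=4,suppress=True)
a=dict(np.load('pics/s0.npz'));b=dict(np.load('pics/d0.npz'))
for p in [(149.5,241),(151,237),(161,231.5),(169,231.5),(163,258),(182,244)]: print('scene eye',p,atz(a,*p,.17))
for p in [(328.5,279),(328.5,285),(355,260),(380,280)]: print('side eye',p,atz(b,*p,.17))
print(tri(a,(342,156),b,(177,151)),'nose-ish')
for p in [(315,163),(351,176),(325,158)]: print('scene rack',atz(a,*p,.038))
print(tri(a,(326,167),b,(156,186)),tri(a,(340,176),b,(180,176)))
"
```

```text
scene eye (149.5, 241) [ 0.465 -0.249  0.17 ]
scene eye (151, 237) [ 0.4585 -0.242   0.17  ]
scene eye (161, 231.5) [ 0.4601 -0.2209  0.17  ]
scene eye (169, 231.5) [ 0.4708 -0.2097  0.17  ]
scene eye (163, 258) [ 0.5163 -0.2511  0.17  ]
scene eye (182, 244) [ 0.5134 -0.2081  0.17  ]
side eye (328.5, 279) [ 0.4745 -0.2098  0.17  ]
side eye (328.5, 285) [ 0.4678 -0.2165  0.17  ]
side eye (355, 260) [ 0.5241 -0.2099  0.17  ]
side eye (380, 280) [ 0.5241 -0.2531  0.17  ]
(array([0.508 , 0.2566, 0.1011]), np.float64(0.004547749039321955)) nose-ish
scene rack [0.4307 0.2444 0.038 ]
scene rack [0.5315 0.2759 0.038 ]
scene rack [0.4355 0.279  0.038 ]
(array([0.453 , 0.2664, 0.0265]), np.float64(0.0037756578305360696)) (array([0.5071, 0.2611, 0.031 ]), np.float64(7.58802723929753e-05))
```

View pics/z1.png

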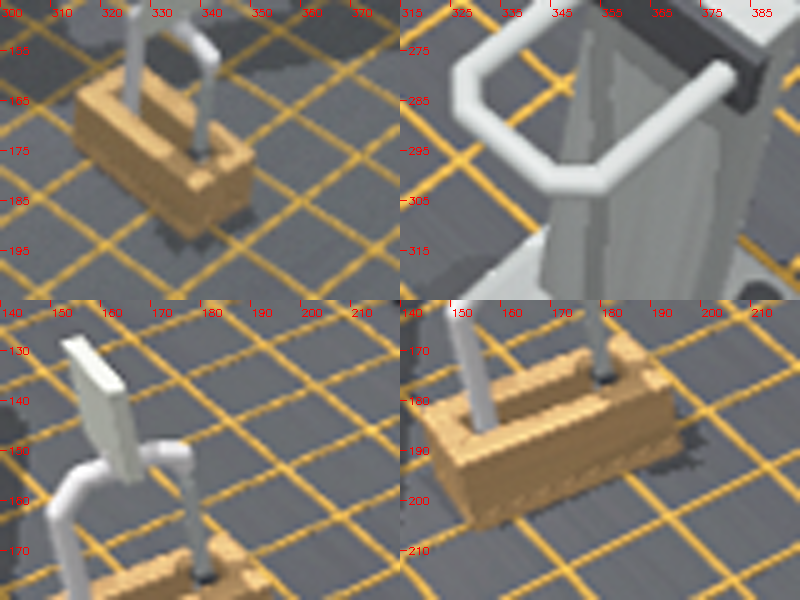

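```bash
cat > fit.py <<'E'
from h import *
from scipy.optimize import least_squares
np.set_printoptions(precision=4,suppress=True)
a=dict(np.load('pics/s0.npz'));b=dict(np.load('pics/d0.npz'))
R=lambda t:np.array([[np.cos(t),-np.sin(t),0],[np.sin(t),np.cos(t),0],[0,0,1]])
# rack corners: local -> pixels
L=np.array([[-48,-22,38],[-48,22,38],[48,22,38],[48,-22,38]])/1e3
PA=[(315,163),(327,158),(351,175.5),(340,182.5)]; PB=[(152.5,193),(145,182),(182,168),(195.5,179)]
def res(p):
    W=L@R(p[2]).T+[p[0],p[1],0]
    return np.r_[[np.subtract(proj(a,w),q) for w,q in zip(W,PA)],[np.subtract(proj(b,w),q) for w,q in zip(W,PB)]].ravel()
s=least_squares(res,[.48,.26,.0],loss='soft_l1'); print('rack',s.x,s.fun.reshape(-1,2))
# eye lines
lines=[((0,-14,0),(0,14,0),a,[(152,237),(160,232)]),((0,-14,0),(0,14,0),b,[(345,299),(330,286)]),
 ((12,22,0),(62,22,0),a,[(182,244),(171,233.5)]),((12,-22,0),(62,-22,0),a,[(163,258),(150,245)]),
 ((12,22,0),(62,22,0),b,[(355,260),(331,276.5)]),((12,-22,0),(62,-22,0),b,[(379,281),(356.5,299)])]
def res2(p):
    o=[]
    for A,B,c,pts in lines:
        q=[np.array(proj(c,R(p[3])@np.array(v)/1e3+p[:3])) for v in (A,B)]
        d=(q[1]-q[0])/np.linalg.norm(q[1]-q[0])
        o+=[d[0]*(y-q[0][1])-d[1]*(x-q[0][0]) for x,y in pts]
    return np.array(o)
s=least_squares(res2,[.46,-.23,.17,.0]); print('eye',s.x,s.fun)
E
python3 fit.py; python3 - <<'E'
from h import *
a=dict(np.load('pics/s0.npz'));b=dict(np.load('pics/d0.npz'))
# tag centre: face quad centres; top edge mid
print(tri(a,(336,141.5),b,(159.5,141.5)))
print(tri(a,(342,156),b,(178,150.5)))
for c,p in((a,(315,205)),(a,(235,208)),(a,(281,245)),(a,(318,290))): print(p,atz(c,*p,0.03))
E
```

```text
rack [ 0.4818  0.2586 -0.0775] [[-0.6269  0.9677]
 [-0.6452 -0.8549]
 [ 0.1961  0.3053]
 [-0.9547  0.7813]
 [-0.0602 -0.0705]
 [-0.9975 -0.328 ]
 [ 3.5864 -2.3775]
 [-0.6573 -3.0901]]
eye [ 0.465  -0.2334  0.1751  0.0132] [-0.3616 -0.2686  0.1845  0.1798 -0.6803 -0.1612 -1.4702 -0.5907  1.2153
  0.2023  0.4768  0.3217]
(array([0.47969486, 0.26319558, 0.13045261]), np.float64(0.0007629385609293933))
(array([0.50942106, 0.2546405 , 0.10290829]), np.float64(0.004879766572322977))
(315, 205) [0.53302788 0.13896129 0.03      ]
(235, 208) [ 0.40298003 -0.01206594  0.03      ]
(281, 245) [ 0.56530235 -0.00634338  0.03      ]
(318, 290) [ 0.70413949 -0.0292897   0.03      ]
```

>>> carry_out:
  moves: "1 0 0 0 0 0 0.12; 1 0 0 0 0 0 0.12; 1 0 0 0 0 0 0.12; 1 0 0 0 0 0 0.12; 1 0 0 0 0 0 0.12; 1 0 0 0 0 0 0.12; 1 0 0 0 0 0 0.12; 1 0 0 0 0 0 0.12"

```text
t: 0.77
eef_pos: [0.2607, 0.5401, 0.2557]
ee_rot: [-3.141, 0.001, 1.726]
ft_force: [1.0, -0.1, -0.2]
gripper_width: 0.0855
grip_force: 0.0
```

>>> carry_out:
  moves: "1 0 0 0 0 0 0.12; 1 0 0 0 0 0 0.12; 1 -2.8 2.6 0 0 0 0; 1 -2.8 2.6 0 0 0 0; 1 -2.8 2.6 0 0 0 0; 1 -2.8 2.6 0 0 0 0; 1 -2.8 2.6 0 0 0 0; 1 -2.8 2.6 0 0 0 0"

```text
t: 1.43
eef_pos: [0.4036, 0.3589, 0.2559]
ee_rot: [-3.141, 0.0, 1.492]
ft_force: [1.2, 0.3, 0.1]
gripper_width: 0.0859
grip_force: 0.0
```

>>> carry_out:
  moves: "1 -2.4 2.1 0 0 0 0; 1 -2.4 2.1 0 0 0 0; 1 -2.4 2.1 0 0 0 0; 1 -2.2 2.2 0 0 0 0; 1 0 0 0 0 0 0; 1 0 0 0 0 0 0"

```text
t: 1.93
eef_pos: [0.481, 0.2587, 0.2557]
ee_rot: [-3.141, 0.0, 1.489]
ft_force: [-1.1, 1.1, -0.5]
gripper_width: 0.0856
grip_force: 0.0
```

```bash
python3 -c "
from h import *
np.set_printoptions(precision=4,suppress=True)
c=snap('wrist','w1',scale=1.4); s=env.read_state(); print(s['eef_pos'],s['ee_rot'],s['ft_force'],c['origin'],c['orientation'])
print(proj(c,[.481,.26,.154]))"
```

```text
[0.4804 0.2597 0.2558] [-3.1405  0.0001  1.4902] [-0.0735 -1.4682 -0.1278] [0.4857 0.3269 0.373 ] [ 2.8685  0.0009 -0.0838]
[np.float64(280.9799667045361), np.float64(222.8450044420026)]
```

View pics/w1.png

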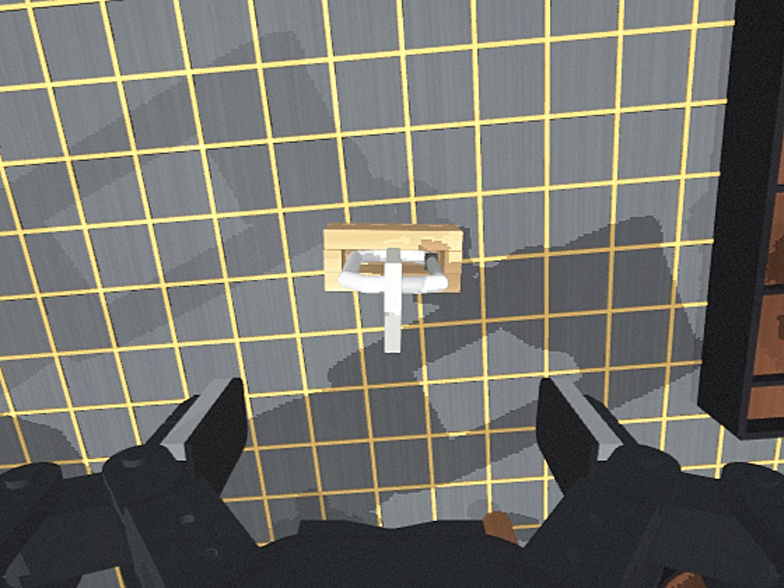

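```bash
python3 -c "
from h import *
np.set_printoptions(precision=4,suppress=True)
c=dict(np.load('pics/w1.npz'))
for P in [(.481,.282,.110),(.481,.282,.154),(.481,.238,.154)]: print(np.array(proj(c,P))*1.4)
print(atz(c,281,352/1.4,.154),atz(c,280.7,315/1.4,.154),atz(c,281.4,250/1.4,.110))
print(atz(c,324/1.4,229/1.4,.038),atz(c,462/1.4,227/1.4,.038),atz(c,324/1.4,291/1.4,.038),atz(c,462/1.4,291/1.4,.038))
print(np.array(proj(c,(.4818,.2586,.038)))*1.4)"
```

```text
[389.718  249.6895]
[389.4037 266.0828]
[397.1405 355.5736]
[0.4794 0.24   0.154 ] [0.4807 0.2585 0.154 ] [0.4833 0.2816 0.11  ]
[0.4361 0.2877 0.038 ] [0.5303 0.2812 0.038 ] [0.4308 0.2441 0.038 ] [0.5283 0.236  0.038 ]
[394.0241 265.1307]
```

>>> carry_out:
  moves: "1 0.1 0 3 0 0 0; 1 0 0 3 0 0 0; 1 0 0 3 0 0 0; 1 0 0 1.6 0 0 0; 1 0 0 0.8 0 0 0; 1 0 0 0 0 0 0; -1 0 0 0 0 0 0; -1 0 0 0 0 0 0"
  force: 90

```text
t: 2.65
eef_pos: [0.4813, 0.262, 0.1442]
ee_rot: [3.139, -0.001, 1.492]
ft_force: [-0.0, 0.6, -0.2]
gripper_width: 0.0641
grip_force: 0.0
```

>>> carry_out:
  moves: "-1 0 0 0 0 0 0; -1 0 0 0 0 0 0; -1 0 0 0 0 0 0; -1 0 0 0 0 0 0; -1 0 0 0 0 0 0; -1 0 0 0 0 0 0"

```text
t: 3.15
eef_pos: [0.4809, 0.2612, 0.1429]
ee_rot: [3.141, -0.0, 1.492]
ft_force: [-0.1, -0.1, 4.1]
gripper_width: 0.0073
grip_force: 87.7
```

>>> carry_out:
  moves: "-1 0 0 -1 0 0 0; -1 0 0 -2 0 0 0; -1 0 0 -3 0 0 0; -1 0 0 -3 0 0 0; -1 0 0 -3 0 0 0; -1 0 0 -3 0 0 0; -1 0 0 -2 0 0 0; -1 0 0 0 0 0 0"

```text
t: 3.82
eef_pos: [0.4821, 0.2618, 0.3185]
ee_rot: [3.134, -0.004, 1.492]
ft_force: [1.0, -0.0, -1.4]
gripper_width: 0.0067
grip_force: 88.0
```

>>> carry_out:
  moves: "-1 0 0 0 0 0 0; -1 0 0 0 0 0 0; -1 0 0 0 0 0 0"

```text
t: 4.07
eef_pos: [0.4796, 0.2607, 0.3098]
ee_rot: [-3.138, 0.002, 1.492]
ft_force: [0.4, -0.0, -2.8]
gripper_width: 0.0068
grip_force: 88.0
```

```bash
python3 -c "
from h import *
np.set_printoptions(precision=4,suppress=True)
snap('scene','s2');snap('side','d2');s=env.read_state();print(s['eef_pos'],s['ee_rot'],s['ft_force'],s['moment'],s['gripper_width'])"
```

```text
[0.4797 0.2608 0.3101] [-3.1384  0.0016  1.4918] [ 0.3891  0.2564 -2.0376] [0.0788 0.0091 0.0143] 0.006888521998059255
```

>>> carry_out:
  moves: "-1 0 0 0 0 0 -0.092; -1 -2 -0.4 0 0 0 0; -1 -3.5 -0.7 0 0 0 0; -1 -3.5 -0.7 0 0 0 0; -1 -3.5 -0.7 0 0 0 0; -1 -3.5 -0.7 0 0 0 0; -1 -3.5 -0.7 0 0 0 0; -1 -3.5 -0.7 0 0 0 0"

```text
t: 4.83
eef_pos: [0.4364, 0.0292, 0.3113]
ee_rot: [-3.14, -0.0, 1.584]
ft_force: [1.3, -0.1, -2.9]
gripper_width: 0.0069
grip_force: 87.9
```

>>> carry_out:
  moves: "-1 -3.5 -0.6 0 0 0 0; -1 -3.5 -0.6 0 0 0 0; -1 -3.5 -0.6 0 0 0 0; -1 -3.5 -0.6 0 0 0 0; -1 -3.5 -0.6 0 0 0 0; -1 -3.5 -0.6 0 0 0 0; -1 -3.5 -0.4 0 0 0 0; -1 -1.8 0 0 0 0 0"

```text
t: 5.5
eef_pos: [0.3994, -0.2361, 0.3112]
ee_rot: [-3.14, 0.0, 1.581]
ft_force: [-0.2, -0.7, -1.4]
gripper_width: 0.0069
grip_force: 88.0
```

>>> carry_out:
  moves: "-1 0 0 0 0 0 0; -1 0 0 0 0 0 0; -1 0 0 2 0 0 0; -1 0 0 2 0 0 0; -1 0 0 2 0 0 0; -1 0 0 1 0 0 0; -1 0 0 0 0 0 0; -1 0 0 0 0 0 0"

```text
t: 6.17
eef_pos: [0.4008, -0.2321, 0.2421]
ee_rot: [-3.141, -0.001, 1.585]
ft_force: [0.8, 0.3, -2.3]
gripper_width: 0.0067
grip_force: 87.9
```

```bash
python3 -c "
from h import *
np.set_printoptions(precision=4,suppress=True)
snap('scene','s3');snap('side','d3');s=env.read_state();print(s['eef_pos'],s['ee_rot'],s['ft_force'],s['moment'],s['gripper_width'])
snap('wrist','w3')
from crop import *
tile([('s3',90,190),('w3',180,100),('d3',260,180),('d3',300,240)],'z3',s=4,w=100,h=75)"
```

```text
[ 0.4016 -0.2329  0.2438] [3.14   0.0011 1.5845] [ 0.3591  0.5087 -2.232 ] [ 0.0181 -0.0262  0.0228] 0.007204427270912379
```

View pics/z3.png

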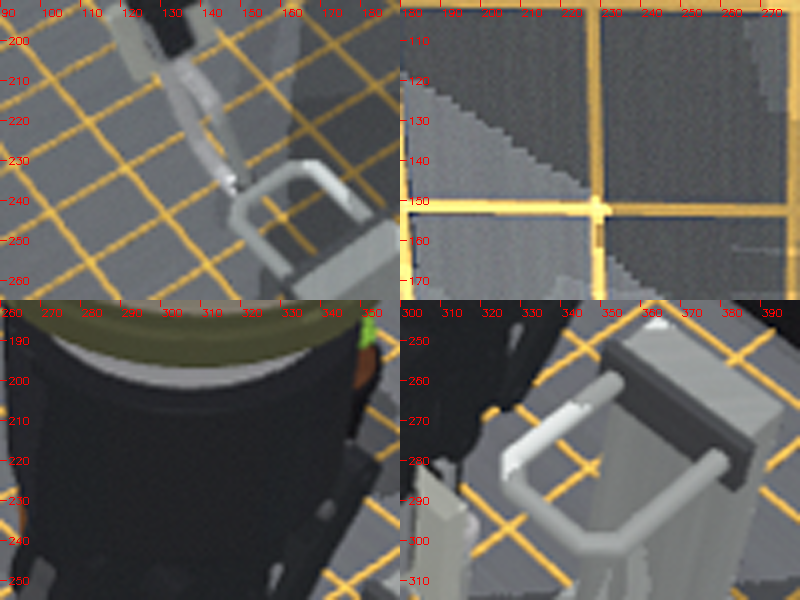

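>>> carry_out:
  moves: "-1 0 0.5 0.4 0 0 0; -1 0 0.8 0 0 0 0; -1 0 0.4 0 0 0 0; -1 0 0.1 0 0 0 0; -1 0 0 0 0 0 0; -1 0 0 0 0 0 0; -1 0 0 0 0 0 0"

```text
t: 6.9
eef_pos: [0.4188, -0.2327, 0.2382]
ee_rot: [-3.141, -0.0, 1.584]
ft_force: [0.3, -0.5, -1.7]
gripper_width: 0.0069
grip_force: 88.0
```

>>> carry_out:
  moves: "-1 0 0.1 0 0 0 0; -1 0 0.1 0 0 0 0; -1 0 0.1 0 0 0 0; -1 0 0 0 0 0 0; -1 0 0 0 0 0 0"

```text
t: 7.32
eef_pos: [0.4219, -0.2327, 0.2383]
ee_rot: [-3.142, 0.0, 1.584]
ft_force: [0.3, -0.5, -1.7]
gripper_width: 0.007
grip_force: 88.0
```

>>> carry_out:
  moves: "-1 0 0.1 0 0 0 0; -1 0 0.1 0 0 0 0; -1 0 0.1 0 0 0 0; -1 0 0 0 0 0 0; -1 0 0 0 0 0 0"

```text
t: 7.73
eef_pos: [0.425, -0.2326, 0.2383]
ee_rot: [-3.142, -0.0, 1.584]
ft_force: [-0.4, -0.1, -2.1]
gripper_width: 0.0069
grip_force: 88.0
```

>>> carry_out:
  moves: "-1 0 0.1 0 0 0 0; -1 0 0.1 0 0 0 0; -1 0 0.1 0 0 0 0; -1 0 0 0 0 0 0; -1 0 0 0 0 0 0"

```text
t: 8.15
eef_pos: [0.428, -0.2326, 0.2383]
ee_rot: [-3.142, 0.0, 1.584]
ft_force: [-0.2, -0.1, -2.2]
gripper_width: 0.0068
grip_force: 88.0
```

>>> carry_out:
  moves: "-1 0 0.1 0 0 0 0; -1 0 0.1 0 0 0 0; -1 0 0.1 0 0 0 0; -1 0 0 0 0 0 0; -1 0 0 0 0 0 0"

```text
t: 8.57
eef_pos: [0.431, -0.2326, 0.2383]
ee_rot: [-3.142, 0.0, 1.584]
ft_force: [-0.2, -0.0, -2.7]
gripper_width: 0.0071
grip_force: 88.0
```

>>> carry_out:
  moves: "-1 0 0.1 0 0 0 0; -1 0 0.1 0 0 0 0; -1 0 0 0 0 0 0; -1 0 0 0 0 0 0"

```text
t: 8.9
eef_pos: [0.4326, -0.2325, 0.2382]
ee_rot: [-3.141, -0.0, 1.584]
ft_force: [-3.6, 0.0, -0.6]
gripper_width: 0.0069
grip_force: 88.2
```

>>> carry_out:
  moves: "-1 0 0.1 0 0 0 0; -1 0 0.1 0 0 0 0; -1 0 0 0 0 0 0; -1 0 0 0 0 0 0"

```text
t: 9.23
eef_pos: [0.4347, -0.2325, 0.2382]
ee_rot: [-3.141, -0.0, 1.584]
ft_force: [-4.7, -0.5, -1.7]
gripper_width: 0.0067
grip_force: 88.1
```

>>> carry_out:
  moves: "-1 0 0.1 0 0 0 0; -1 0 0.1 0 0 0 0; -1 0 0 0 0 0 0; -1 0 0 0 0 0 0"

```text
t: 9.57
eef_pos: [0.4368, -0.2325, 0.2382]
ee_rot: [-3.141, -0.0, 1.584]
ft_force: [-5.0, -0.5, -1.9]
gripper_width: 0.0068
grip_force: 88.0
```

>>> carry_out:
  moves: "-1 0 0.2 0 0 0 0; -1 0 0.2 0 0 0 0; -1 0 0.2 0 0 0 0; -1 0 0.2 0 0 0 0; -1 0 0.1 0 0 0 0; -1 0 0 0 0 0 0; -1 0 0 0 0 0 0"

```text
t: 10.15
eef_pos: [0.4454, -0.2323, 0.2379]
ee_rot: [-3.14, -0.0, 1.584]
ft_force: [-5.6, -1.7, -1.7]
gripper_width: 0.0068
grip_force: 87.9
```

>>> carry_out:
  moves: "-1 0 0.2 0 0 0 0; -1 0 0.2 0 0 0 0; -1 0 0.2 0 0 0 0; -1 0 0.2 0 0 0 0; -1 0 0.1 0 0 0 0; -1 0 0 0 0 0 0; -1 0 0 0 0 0 0"

```text
t: 10.73
eef_pos: [0.454, -0.2321, 0.2374]
ee_rot: [-3.139, -0.001, 1.584]
ft_force: [-7.6, -1.1, -3.5]
gripper_width: 0.0069
grip_force: 87.8
```

>>> carry_out:
  moves: "-1 0 0.2 0 0 0 0; -1 0 0.2 0 0 0 0; -1 0 0.2 0 0 0 0; -1 0 0.2 0 0 0 0; -1 0 0.1 0 0 0 0; -1 0 0 0 0 0 0; -1 0 0 0 0 0 0"

```text
t: 11.32
eef_pos: [0.4629, -0.2318, 0.2369]
ee_rot: [-3.139, -0.001, 1.584]
ft_force: [-6.4, -0.7, -6.7]
gripper_width: 0.007
grip_force: 87.5
```

>>> carry_out:
  moves: "-1 0 0.2 0 0 0 0; -1 0 0.1 0 0 0 0; -1 0 0 0.2 0 0 0; -1 0 0 0.2 0 0 0; -1 0 0 0.2 0 0 0; -1 0 0 0 0 0 0; -1 0 0 0 0 0 0"

```text
t: 11.9
eef_pos: [0.4666, -0.2315, 0.2304]
ee_rot: [-3.14, -0.002, 1.584]
ft_force: [1.6, -1.2, -17.3]
gripper_width: 0.0071
grip_force: 87.2
```

>>> carry_out:
  moves: "-1 0 0 0.2 0 0 0; -1 0 0 0.2 0 0 0; -1 0 0 0 0 0 0; -1 0 0 0 0 0 0"

```text
t: 12.23
eef_pos: [0.468, -0.2325, 0.2298]
ee_rot: [3.139, 0.001, 1.584]
ft_force: [1.1, 0.1, -1.9]
gripper_width: 0.0069
grip_force: 89.7
```

>>> carry_out:
  moves: "-1 0 0 0 0 0 0; -1 0 0 0 0 0 0; -1 0 0 0 0 0 0; -1 0 0 0 0 0 0"

```text
t: 12.57
eef_pos: [0.4671, -0.2322, 0.2287]
ee_rot: [3.141, 0.0, 1.584]
ft_force: [-0.1, 0.4, -3.3]
gripper_width: 0.0068
grip_force: 89.7
```

```bash
python3 -c "
from h import *
np.set_printoptions(precision=4,suppress=True)
c=snap('scene','s4');d=snap('side','d4');s=env.read_state();print(s['eef_pos'],s['ee_rot'],s['ft_force'],s['moment'],s['gripper_width'])
t=s['eef_pos']-[0,0,.011]
print(proj(c,t-[0,0,.07]),proj(d,t-[0,0,.07]))
from crop import *
tile([('s4',110,210),('d4',305,245)],'z4',s=5,w=100,h=60)" ; python3 -c "
import cv2;print(cv2.imread('pics/z4.png').shape)"
```

```text
[ 0.467  -0.2321  0.2285] [3.1413 0.0002 1.5839] [-0.1038 -0.1651 -2.7263] [ 0.0009 -0.0253 -0.0166] 0.006828673744373688
[np.float64(160.68330462440832), np.float64(243.80942307908617)] [np.float64(335.2011772671714), np.float64(303.6809908909019)]
(600, 500, 3)
```

View pics/z4.png

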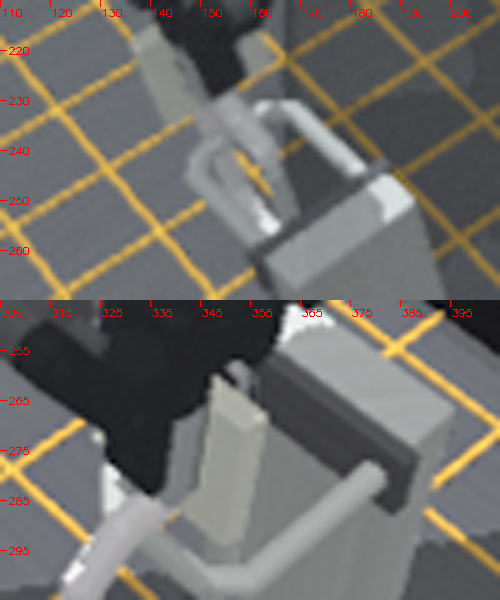

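>>> carry_out:
  moves: "-1 0 0 -0.3 0 0 0; -1 0 0 -0.4 0 0 0; -1 0 0 -0.3 0 0 0; -1 0 -0.3 0 0 0 0; -1 0 -0.5 0 0 0 0; -1 0 -0.4 0 0 0 0; -1 0 -0.2 0 0 0 0; -1 0 0 0 0 0 0"

```text
t: 13.33
eef_pos: [0.4522, -0.2323, 0.2381]
ee_rot: [-3.141, -0.0, 1.583]
ft_force: [-0.4, -0.6, -2.4]
gripper_width: 0.007
grip_force: 89.6
```

>>> carry_out:
  moves: "-1 0 -0.1 0 0 0 0; -1 0 -0.1 0 0 0 0; -1 0 0 0 0 0 0; -1 0 0 0 0 0 0"

```text
t: 13.67
eef_pos: [0.4509, -0.2323, 0.2383]
ee_rot: [3.142, 0.0, 1.584]
ft_force: [-0.7, -0.4, -2.9]
gripper_width: 0.0071
grip_force: 89.6
```

>>> carry_out:
  moves: "-1 0 -0.05 0 0 0 0; -1 0 -0.05 0 0 0 0; -1 0 -0.05 0 0 0 0; -1 0 0 0 0 0 0; -1 0 0 0 0 0 0"

```text
t: 14.08
eef_pos: [0.4494, -0.2323, 0.2383]
ee_rot: [3.142, -0.0, 1.584]
ft_force: [0.2, -0.5, -1.3]
gripper_width: 0.0067
grip_force: 89.6
```

>>> carry_out:
  moves: "-1 0 -0.05 0 0 0 0; -1 0 -0.05 0 0 0 0; -1 0 0 0 0 0 0; -1 0 0 0 0 0 0"

```text
t: 14.42
eef_pos: [0.4484, -0.2324, 0.2383]
ee_rot: [3.142, 0.0, 1.584]
ft_force: [0.2, 0.2, -1.9]
gripper_width: 0.0069
grip_force: 89.6
```

>>> carry_out:
  moves: "-1 0 -0.05 0 0 0 0; -1 0 -0.05 0 0 0 0; -1 0 0 0 0 0 0; -1 0 0 0 0 0 0"

```text
t: 14.75
eef_pos: [0.4475, -0.2323, 0.2384]
ee_rot: [3.141, 0.0, 1.584]
ft_force: [1.4, -0.2, -2.8]
gripper_width: 0.0071
grip_force: 89.5
```

Contact begins near x 0.4478, as predicted. Increase the pull gently.

>>> carry_out:
  moves: "-1 0 -0.05 0 0 0 0; -1 0 -0.05 0 0 0 0; -1 0 0 0 0 0 0; -1 0 0 0 0 0 0"

```text
t: 15.08
eef_pos: [0.4469, -0.2323, 0.2383]
ee_rot: [3.14, 0.0, 1.584]
ft_force: [5.5, -0.3, -5.3]
gripper_width: 0.0067
grip_force: 89.0
```

>>> carry_out:
  moves: "-1 0 -0.04 0 0 0 0; -1 0 0 0 0 0 0; -1 0 0 0 0 0 0"

```text
t: 15.33
eef_pos: [0.4468, -0.2323, 0.2384]
ee_rot: [3.14, 0.0, 1.584]
ft_force: [6.2, 0.4, -5.7]
gripper_width: 0.0071
grip_force: 88.8
```

>>> carry_out:
  moves: "-1 0 -0.05 0 0 0 0; -1 0 -0.03 0 0 0 0; -1 0 0 0 0 0 0; -1 0 0 0 0 0 0"

```text
t: 15.67
eef_pos: [0.4464, -0.2323, 0.2384]
ee_rot: [3.139, 0.0, 1.584]
ft_force: [8.6, -0.5, -6.5]
gripper_width: 0.0073
grip_force: 88.5
```

>>> carry_out:
  moves: "-1 0 -0.04 0 0 0 0; -1 0 0 0 0 0 0; -1 0 0 0 0 0 0; -1 0 0 0 0 0 0"

```text
t: 16.0
eef_pos: [0.4462, -0.2323, 0.2384]
ee_rot: [3.138, 0.0, 1.584]
ft_force: [9.7, 0.4, -7.7]
gripper_width: 0.0067
grip_force: 88.4
```

>>> carry_out:
  moves: "-1 0 0 0 0 0 0; -1 0 0 0 0 0 0; -1 0 0 0 0 0 0; -1 0 0 0 0 0 0; -1 0 0 0 0 0 0; -1 0 0 0 0 0 0; -1 0 0 0 0 0 0; -1 0 0 0 0 0 0"

```text
t: 16.67
eef_pos: [0.4463, -0.2323, 0.2384]
ee_rot: [3.138, 0.0, 1.584]
ft_force: [10.2, -0.4, -7.9]
gripper_width: 0.0066
grip_force: 88.4
```

>>> carry_out:
  moves: "-1 0 0.2 0 0 0 0; -1 0 0.4 0 0 0 0; -1 0 0.5 0 0 0 0; -1 0 0.5 0 0 0 0; -1 0 0.4 0 0 0 0; -1 0 0.2 0 0 0 0; -1 0 0 0 0 0 0; -1 0 0 0 0 0 0"

```text
t: 17.33
eef_pos: [0.4668, -0.232, 0.2381]
ee_rot: [-3.141, -0.0, 1.584]
ft_force: [-0.3, 0.8, -2.1]
gripper_width: 0.0068
grip_force: 89.8
```

>>> carry_out:
  moves: "-1 0 0 0.3 0 0 0; -1 0 0 0.4 0 0 0; -1 0 0 0.3 0 0 0; -1 0 0 0.2 0 0 0; -1 0 0 0.1 0 0 0; -1 0 0 0 0 0 0; -1 0 0 0 0 0 0"

```text
t: 17.92
eef_pos: [0.4668, -0.2321, 0.2252]
ee_rot: [-3.142, -0.0, 1.584]
ft_force: [1.0, -0.0, -2.6]
gripper_width: 0.007
grip_force: 89.8
```

>>> carry_out:
  moves: "-1 0 0 0.1 0 0 0; -1 0 0 0.1 0 0 0; -1 0 0 0.1 0 0 0; -1 0 0 0 0 0 0; -1 0 0 0 0 0 0"

```text
t: 18.33
eef_pos: [0.4668, -0.2321, 0.2222]
ee_rot: [-3.141, -0.0, 1.584]
ft_force: [-0.3, 0.4, -2.2]
gripper_width: 0.0071
grip_force: 89.8
```

>>> carry_out:
  moves: "-1 0 0 0.05 0 0 0; -1 0 0 0.05 0 0 0; -1 0 0 0 0 0 0; -1 0 0 0 0 0 0"

```text
t: 18.67
eef_pos: [0.4668, -0.2321, 0.2213]
ee_rot: [3.142, 0.0, 1.584]
ft_force: [0.1, -0.6, -1.8]
gripper_width: 0.007
grip_force: 89.8
```

>>> carry_out:
  moves: "-1 0 0 0.05 0 0 0; -1 0 0 0.05 0 0 0; -1 0 0 0 0 0 0; -1 0 0 0 0 0 0"

```text
t: 19.0
eef_pos: [0.4668, -0.232, 0.2202]
ee_rot: [-3.141, -0.0, 1.584]
ft_force: [-0.1, -0.4, -2.4]
gripper_width: 0.007
grip_force: 89.8
```

>>> carry_out:
  moves: "-1 0 0 0.05 0 0 0; -1 0 0 0.05 0 0 0; -1 0 0 0 0 0 0; -1 0 0 0 0 0 0"

```text
t: 19.33
eef_pos: [0.4668, -0.2321, 0.2192]
ee_rot: [-3.141, -0.0, 1.584]
ft_force: [-0.6, -0.8, -2.2]
gripper_width: 0.0068
grip_force: 89.8
```

>>> carry_out:
  moves: "-1 0 0 0.05 0 0 0; -1 0 0 0.05 0 0 0; -1 0 0 0 0 0 0; -1 0 0 0 0 0 0"

```text
t: 19.67
eef_pos: [0.4668, -0.2321, 0.2183]
ee_rot: [-3.142, -0.0, 1.584]
ft_force: [-0.9, -0.2, -3.1]
gripper_width: 0.007
grip_force: 89.8
```

>>> carry_out:
  moves: "-1 0 0 0.05 0 0 0; -1 0 0 0.05 0 0 0; -1 0 0 0 0 0 0; -1 0 0 0 0 0 0"

```text
t: 20.0
eef_pos: [0.4669, -0.2321, 0.2177]
ee_rot: [3.141, 0.0, 1.584]
ft_force: [-1.4, 0.1, 1.5]
gripper_width: 0.0071
grip_force: 90.5
```

>>> carry_out:
  moves: "-1 0 0 -0.05 0 0 0; -1 0 0 0 0 0 0; -0.65 0 0 0 0 0 0; -0.65 0 0 0 0 0 0; -0.5 0 0 0 0 0 0; -0.4 0 0 0 0 0 0; -0.3 0 0 0 0 0 0; -0.1 0 0 0 0 0 0"

```text
t: 20.67
eef_pos: [0.4668, -0.2321, 0.2178]
ee_rot: [3.142, 0.0, 1.584]
ft_force: [0.6, -0.3, -0.5]
gripper_width: 0.0382
grip_force: 0.0
```

>>> carry_out:
  moves: "0.2 0 0 0 0 0 0; 0.4 0 0 0 0 0 0; 0.4 0 0 0 0 0 0; 0.4 0 0 0 0 0 0; 0.4 0 0 0 0 0 0; 0.4 0 0 0 0 0 0"

```text
t: 21.17
eef_pos: [0.4668, -0.2321, 0.2178]
ee_rot: [3.142, 0.0, 1.584]
ft_force: [0.5, 0.4, -0.6]
gripper_width: 0.06
grip_force: 0.0
```

```bash
python3 -c "
from h import *
np.set_printoptions(precision=4,suppress=True)
snap('scene','s5');snap('side','d5');snap('wrist','w5');s=env.read_state();print(s['t'],s['eef_pos'],s['ft_force'],s['gripper_width'])
a=cv2.imread('pics/w5.png');cv2.imwrite('pics/z5.png',np.hstack([cv2.resize(cv2.imread('pics/s5.png')[200:280,100:180],(400,400)),cv2.resize(a[150:430,140:420],(400,400))]))"
```

```text
21.3167 [ 0.4668 -0.2321  0.2178] [1.2551 0.6909 0.4359] 0.05997034900529831
```

View pics/z5.png

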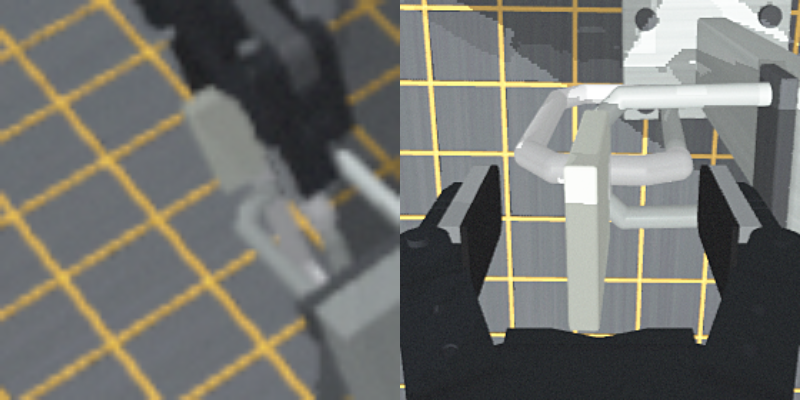

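>>> carry_out:
  moves: "0.4 0 0 -0.5 0 0 0; 0.4 0 0 -1 0 0 0; 0.4 0 0 -2 0 0 0; 0.4 0 0 -3 0 0 0; 0.4 0 0 -3 0 0 0; 0.4 0 0 -2.5 0 0 0; 0.4 0 0 0 0 0 0; 0.4 0 0 0 0 0 0"

```text
t: 21.98
eef_pos: [0.4677, -0.2326, 0.3411]
ee_rot: [3.137, 0.003, 1.584]
ft_force: [-0.2, 0.3, -0.4]
gripper_width: 0.06
grip_force: 0.0
```

>>> carry_out:
  moves: "0.4 0 0 0 0 0 0; 0.4 0 0 0 0 0 0; 0.4 0 0 0 0 0 0; 0.4 0 0 0 0 0 0; 0.4 0 0 0 0 0 0; 0.4 0 0 0 0 0 0; 0.4 0 0 0 0 0 0; 0.4 0 0 0 0 0 0"

```text
t: 22.65
eef_pos: [0.4668, -0.2321, 0.3377]
ee_rot: [-3.141, -0.0, 1.584]
ft_force: [0.6, -0.5, 0.6]
gripper_width: 0.0597
grip_force: 0.0
```

```bash
python3 -c "
from h import *
a=snap('scene','s6')['img'].astype(int)
for i in range(8):
    b=snap('scene','s7')['img'].astype(int); print(abs(b-a)[190:300,100:230].max(),end=' '); 
    for _ in range(1): viewer.read_camera('side')
snap('side','d7')
print(env.read_state()['t'])
f=lambda n,x,y:cv2.resize(cv2.imread(f'pics/{n}.png')[y:y+100,x:x+100],(400,400),interpolation=cv2.INTER_CUBIC)
cv2.imwrite('pics/z7.png',np.hstack([f('s7',110,190),f('d7',290,230)]))"
```

```text
13 12 44 13 18 13 12 13 23.55
```

View pics/z7.png

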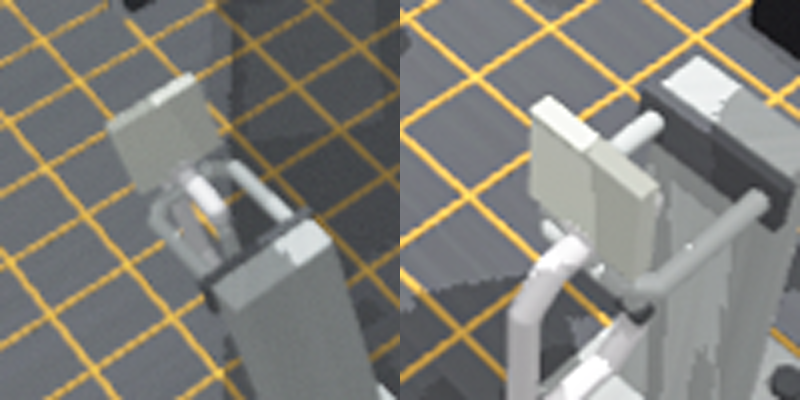

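>>> carry_out:
  moves: "0.4 0 0 0 0 0 0; 0.4 0 0 0 0 0 0; 0.4 0 0 0 0 0 0; 0.4 0 0 0 0 0 0; 0.4 0 0 0 0 0 0; 0.4 0 0 0 0 0 0; 0.4 0 0 0 0 0 0; 0.4 0 0 0 0 0 0"

```text
t: 24.22
eef_pos: [0.4668, -0.2321, 0.3378]
ee_rot: [3.142, 0.0, 1.584]
ft_force: [-0.5, 0.5, -0.4]
gripper_width: 0.0599
grip_force: 0.0
```

```bash
python3 -c "
from h import *
print(order.hand_in())"
```

```text
the job is handed in; nothing more can be done
None
```

The tag is clipped on the eye with the gate shut, passed the roughly 10 N pull for over half a second, hangs from the bar and is handed in; one reading as the bar passed the gate's end (17 N, about 15 N without the hook's weight) was at or just over the eye's 15 N limit.

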